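# Turn the stock carousel and kit the top orange tub

### The arm

A 6-joint arm with a two-finger parallel gripper is mounted at the origin on the work surface. World frame = base frame: x ahead of the robot, y to its left, z up, the work surface at z = 0. Lengths are in m, angles in degrees, forces in N, time in s.
With the tool pointing down it reaches from about 0.375 to 0.9 m from the base axis. Payload 3.1 kg.
Tool frame: the origin (TCP) lies between the finger pads; the fingertips stand 19 mm ahead of it and the grasp point (between the pads) is the TCP; z points along the fingers, x is the direction in which the jaws open and shut, and the axes are right-handed (so a half turn about z gives the same grasp; the last joint's range is limited). The gripper opens to 87 mm and grips with 3 to 60 N. Pads are 19 mm wide; open, the fingers measure 117 mm over their backs; the gripper's body (75 mm by 190 mm) begins 51 mm behind the grasp point.
Start: joints at [-84.769, 30.224, 82.088, -0, 67.689, -10.227], TCP at [0.167, -0.602, 0.242] pointing down, gripper open.
Joint ranges: [-176.69, 176.69], [-43.24, 126.21], [12.49, 139.97], [-82, 262], [0, 151.66], [-163.58, 163.58]. Speed limits (degrees/s): [159.86, 159.86, 180, 180, 180, 180].

### API

Orientations are given as a 3x3 rotation matrix whose columns are the frame's x, y, z axes.
In Python, from rig import read_state, capture, camera_info, hand_in, spot_in, silhouettes gives the robot as it stands.
- The arm moves only by the shell command python3 -m jog 'ROWS'. ROWS is text: rows parted by semicolons, each of 7 numbers parted by spaces: the shift along the tool's x, y, z in m, then the turn, a rotation vector about the tool's x, y, z in degrees, then the opening, from 0 (shut) to 1 (fully open). A call has 1 to 8 rows; each row is the pose to reach, as a shift and turn from the pose commanded when the call began, along the tool's axes at that moment; what a row does not reach only later rows make up. A row lasts 1/8 s, in which the tool goes at most 62.5 mm and 10.7 degrees, less where a joint would pass 70% of its speed; a pose out of reach is approached as far as the arm can. A call with a gripper value outside its range is refused whole. The fingers move at their own pace and stop on an object; the grip force is fixed at half the most. Time passes only in rows, so rows that repeat a pose let the fingers close. It gives the time, the measured TCP pose, the force and the opening at its end, in the units of the state.
- read_state(): the state, without advancing time (a new reading comes with each control period).
- capture(name): name is "side" or "top" or "wrist"; returns (picture, depth): 400x640x3 uint8, red, green, blue; 400x640 float32, m along the optical axis (not along the pixel's ray), 0 where there is no reading.
- camera_info(name): a dict with "vfov" (degrees; the focal length in pixels is half the picture's height over the tangent of half this angle, whatever the lens; pixels are square), "cx", "cy" (the principal point, pixels), "R" (3x3) and "t" (3): a world point X has camera coordinates R X + t; the wrist camera has in their place "tool_from_camera" (4x4, takes a point from camera to tool coordinates, whose origin is the TCP and whose axes are the tool frame's). Camera axes: x right, y down, z forward; pixel columns grow to the right and rows downward; lengths in m; the calibration is good to about 2 mm. A picture is of the moment at which its call begins: read the wrist's pose just before it. camera_info takes no time and is no camera call.
- hand_in(): hands the job in, once; it reports no verdict.
Trained networks look in the newest picture that a camera, given by its name, has taken for a name from the list of things; names that differ only in an ending like _2 or _b are one class to them, and where a whole thing is asked for, a point or a joint stands for the part that bears it (a point fixed in the world has none). Each returns a list of dicts, best first, with "score" (0 to 1); they miss things now and then, are a little off and sometimes report something else, mostly with a low value. They report only what shows in the picture. A call takes as long as a camera call. They do not tell look-alikes from the thing itself.
- spot_in(label, camera): "centre" ([x, y, z] in m, in world coordinates, good to about 4 mm: the middle of the surface that is visible of it).
- silhouettes(label, camera): "region" (400x640 bool, what is visible of it).
The state is a dict: "time_s": time; "joint_positions": joint angles; "qvel": joint speeds; "tau": joint torques, N m; "position": TCP position; "tcp_rot": TCP orientation; "force": force on the tool from outside, world axes, zero at the start; "moment": the same for the moment, N m; "opening": opening from 0.0 (shut) to 1.0 (fully open).
Only numpy, scipy, OpenCV 4.12 (cv2) and the standard library are available. Lean on these libraries where they do the work, as an engineer would, in place of code of your own. Each camera call takes 0.05 s, during which the arm holds its last target.

### The job

Push the carousel round by its rim posts until the orange station faces the yellow arrow, then lift the top orange-labelled tub straight up out of the one it is nested in. Stand the tub on the black mat and let go, take it again by its front and back, and stand it upright in the rack's empty bay, centred on the orange plate with its label to the open front of the rack. Leave the lower tub and the orange station where they are then, and do not disturb the other tubs or things on the bench.

Things in the scene. Friction and masses are not known exactly. Their poses are not given: they have to be found in the camera images.
- tub: The tub to move: upper of two nested tubs on the orange station. Grey, square, tapered, open: 66 mm wide at the rim, 50 at the foot, 80 tall, walls 2.5 mm, 0.1-0.2 kg. Orange label and rim clip on its own -x side (outwards from the turntable). Origin: centre of underside, z up. Nested, its rim is 152 mm above the bench; its top 42 mm show above the lower tub.
- label (a point): Middle of the tub's orange label, 31 mm from its axis towards its own -x, 58 mm above its underside. On the turntable the tub can be gripped across its left and right sides (own y, 64 mm wide near the rim); its back (own +x) is 6 mm from the drum, too close for a finger.
- lower_tub: The lower, also loose tub of the orange stack, same shape as tub; origin at the centre of its underside. It stands in a low square socket on the turntable (underside 30 mm, rim 110 mm above the bench) and must stay there.
- stand: Fixed black disc under the turntable. Origin on the turning axis at bench level. A black tongue with a yellow arrow sticks out from under the turntable to the front (the stand's own -x), up to 200 mm from the axis. The stand may be turned a little: the front is where the arrow is, roughly towards the robot.
- axis (a point): Centre of the turntable: white disc, 330 mm diameter, upper face 30 mm above the bench; point on its axis 14 mm above the bench, own -x towards the orange station. Stations every 90 degrees, tubs centred 87 mm from the axis: orange at -x, blue -y, white +x, green +y, rims 152 mm above the bench. Dark drum in the middle, 96 mm diameter, top at 148 mm.
- mark (a point): Point on the turntable's upper face on the orange patch near the rim, 125 mm from the axis, in the direction of the orange station. For pushing, eight upright aluminium posts, 14 mm diameter, tops 105 mm above the bench, stand on a circle of 150 mm radius, 22.5 degrees to either side of each station's direction (one every 45 degrees).
- turntable (a joint): Angle of the turntable since the start (rad, anticlockwise from above positive), 0 at the start whatever the station's direction. It turns without end, against some friction (about 2 N at the posts), and stops when no longer pushed.
- mat: Fixed black rubber mat, 130 x 130 mm, 3 mm thick, for setting a tub down. Origin at the centre of its underside, at bench level.
- rack: Fixed dark steel rack, 3 bays side by side along its y (80 mm apart), open above and to the front (own -x), 18 mm lip at the back. Origin: centre of underside. Floor 8 mm thick, 100 mm deep; partitions rise to 92 mm above the bench, bays 74 mm wide: no room for a finger between partition and tub, so a tub goes in only when gripped by its front and back.
- bay_plate: Orange plate 90 (x) x 70 (y) x 3 mm, fixed on the floor of the rack's one empty bay, which may be any of the three. Origin at the centre of its underside, 8 mm above the bench (upper face at 11 mm); same directions as the rack.
- kit_tub_1: Tub with blue label, same shape as tub; origin at the centre of its underside, already in another bay of the rack. To be left alone.
- kit_tub_2: Tub with white label, same shape as tub; origin at the centre of its underside, already in another bay of the rack. To be left alone.
- tub_blue: Tub with blue label, same shape as tub; origin at the centre of its underside, nested as upper tub on the blue station of the turntable. It rides round with the turntable and must stay nested.
- tub_white: Tub with white label, same shape as tub; origin at the centre of its underside, nested as upper tub on the white station of the turntable. It rides round with the turntable and must stay nested.
- tub_green: Tub with green label, same shape as tub; origin at the centre of its underside, nested as upper tub on the green station of the turntable. It rides round with the turntable and must stay nested.
- small_carton: Small closed cardboard carton, 90 x 140 x 60 mm, on the far side of the bench. Origin at the centre of its underside. To be left alone.
- screwdriver: Screwdriver lying on the far right of the bench. To be left alone.
- spray_bottle: Blue plastic bottle, 56 mm diameter, 120 mm tall, on the far side of the bench. Origin at the centre of its underside. To be left alone.
- tape_roll: Yellow roll of tape lying flat on the left of the bench, 100 mm diameter, 45 mm high. Origin at the centre of its underside. To be left alone.
Not all that is in view belongs to the job. What is shaped like the tub but red is not meant.

How it is judged:
By the outcome, as a careful person would: the job done as asked, in the order asked, and still so for the second after the job is handed in, with the robot touching nothing.
It also fails if it takes over 72 s, if anything falls off the work surface, if the arm or the gripper's body presses on something with over 40 N, if the wrist force passes 120 N, or if a joint passes its speed limit or range.

## Working session

There is one attempt and no reset: what is moved stays moved. The work goes in short steps, Python scripts to look and compute and a shell command to move; the robot and the scene stay as the last step left them, time stands still between calls to the robot, and variables do not carry over. Pictures are saved under pics/ and viewed, and the job is handed in when it is done.

```bash
ls; mkdir -p pics
python3 - <<'E'
from rig import *
import cv2
s=read_state();print(s)
for n in ["side","top","wrist"]:
    p,d=capture(n); cv2.imwrite(f"pics/{n}0.png",p[:,:,::-1]); print(n,camera_info(n))
E
```

```text
pics
{'time_s': 0.0, 'joint_positions': array([-8.47705540e+01,  3.02777161e+01,  8.21584716e+01,  8.83608401e-04,
        6.76871302e+01, -1.02251460e+01]), 'qvel': array([ 0.00940403, -0.01541438, -0.13856698, -0.08704841,  0.01199162,
        0.01505393]), 'tau': array([ 9.41654871e-04, -4.40038311e+01, -1.76591367e+01,  6.33424195e-02,
        5.82086190e-02, -1.65202919e-04]), 'position': array([ 0.16653677, -0.60167728,  0.2405734 ]), 'tcp_rot': array([[ 2.66468746e-01, -9.63843543e-01, -1.81962381e-04],
       [-9.63841238e-01, -2.66468513e-01,  2.14464288e-03],
       [-2.11558743e-03, -3.96097451e-04, -9.99997684e-01]]), 'force': array([ 0.71542021,  0.81754948, -0.17204096]), 'moment': array([ 0.0195496 ,  0.02505725, -0.05328052]), 'opening': 1.0005694199405686}
side {'vfov': 45.35310309875113, 'cx': 324.1042714924369, 'cy': 201.35844030953305, 'R': array([[-0.69014088, -0.72352994,  0.01449093],
       [-0.43999665,  0.40362584, -0.80217774],
       [ 0.5745507 , -0.55999161, -0.59690945]]), 't': array([0.36016681, 0.34234546, 1.22373597])}
top {'vfov': 43.44937294165359, 'cx': 319.88200667488917, 'cy': 201.2622598314953, 'R': array([[-0.00589543, -0.99991161, -0.01191677],
       [-0.99636201,  0.00688683, -0.084943  ],
       [ 0.08501756,  0.01137264, -0.99631455]]), 't': array([-0.01833013,  0.55447684,  1.47571961])}
wrist {'vfov': 63.10648318497749, 'cx': 320.44909653604617, 'cy': 191.98109760057807, 'tool_from_camera': array([[ 9.99999309e-01, -9.67195345e-04,  6.67888316e-04,
         4.08755429e-04],
       [ 7.36409197e-04,  9.58425671e-01,  2.85341358e-01,
        -7.83672241e-02],
       [-9.16102142e-04, -2.85340669e-01,  9.58425721e-01,
        -1.42498412e-01],
       [ 0.00000000e+00,  0.00000000e+00,  0.00000000e+00,
         1.00000000e+00]])}
```

View pics/top0.png

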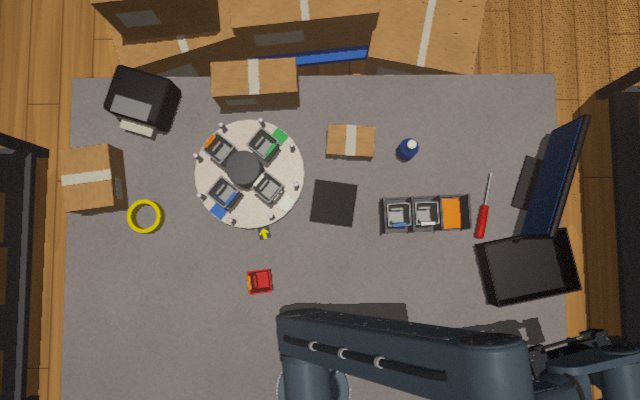

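View pics/side0.png

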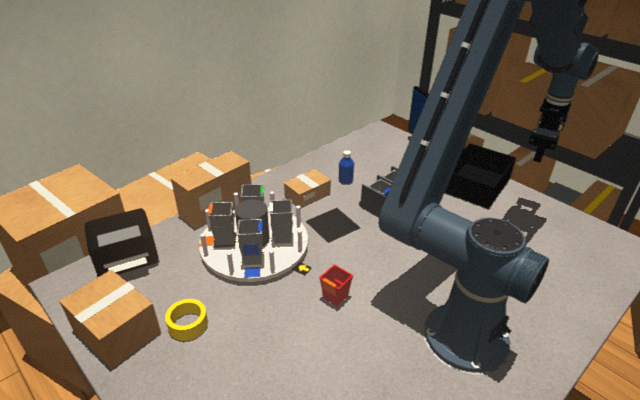

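Run:
```python
from rig import *
p,d=capture("top")
for l in ["tub","label","lower_tub","stand","axis","mark","mat","rack","bay_plate","tub_blue","tub_green","tub_white"]:
    print(l,[(c["centre"].round(4) if hasattr(c["centre"],'round') else c["centre"],round(c["score"],2)) for c in spot_in(l,"top")])
```

```text
tub [([0.697, 0.2671, 0.1204], 0.79), ([0.3183, 0.1646, 0.0417], 0.68)]
label [([0.6965, 0.2628, 0.1184], 0.86), ([0.3147, 0.1587, 0.0429], 0.86), ([0.5154, -0.413, 0.0145], 0.74)]
lower_tub [([0.725, -0.1112, 0.0593], 0.28)]
stand [([0.4586, 0.1513, 0.0036], 0.46)]
axis [([0.6309, 0.1805, 0.0323], 0.61)]
mark [([0.6296, 0.1834, 0.0237], 0.56)]
mat [([0.5489, -0.0599, 0.0018], 0.83), ([0.6937, 0.2532, 0.1058], 0.28)]
rack [([0.631, 0.1797, 0.0268], 0.68), ([0.5163, -0.3354, 0.0284], 0.56)]
bay_plate [([0.5113, -0.4171, 0.0131], 0.71), ([0.6302, 0.1811, 0.0308], 0.53)]
tub_blue [([0.5737, 0.2504, 0.1179], 0.76)]
tub_green [([0.7146, 0.1426, 0.1202], 0.9)]
tub_white [([0.5899, 0.13, 0.1126], 0.9)]
```

```bash
cat > h.py <<'E'
import numpy as np, cv2
from rig import *
def f(ci): return 200/np.tan(np.radians(ci["vfov"]/2))
def campose(name,st=None):
    ci=camera_info(name)
    if name=="wrist":
        st=st or read_state(); T=ci["tool_from_camera"]; R=st["tcp_rot"]
        return R@T[:3,:3], R@T[:3,3]+st["position"], ci   # world_from_cam
    R=ci["R"]; return R.T, -R.T@ci["t"], ci
def toplane(name,uv,z,st=None):
    R,o,ci=campose(name,st); uv=np.atleast_2d(uv).astype(float)
    r=np.c_[(uv[:,0]-ci["cx"])/f(ci),(uv[:,1]-ci["cy"])/f(ci),np.ones(len(uv))]@R.T
    return o+r*((z-o[2])/r[:,2])[:,None]
def cloud(name,d,st=None):
    R,o,ci=campose(name,st); v,u=np.mgrid[:d.shape[0],:d.shape[1]]
    P=np.stack([(u-ci["cx"])/f(ci)*d,(v-ci["cy"])/f(ci)*d,d],-1)
    return P@R.T+o
def proj(name,X,st=None):
    R,o,ci=campose(name,st); c=(np.atleast_2d(X)-o)@R
    return np.c_[c[:,0]/c[:,2]*f(ci)+ci["cx"],c[:,1]/c[:,2]*f(ci)+ci["cy"]]
def save(p,n,crop=None,k=1):
    if crop: p=p[crop[1]:crop[3],crop[0]:crop[2]]
    cv2.imwrite(n,cv2.resize(p,None,fx=k,fy=k,interpolation=cv2.INTER_CUBIC)[:,:,::-1])
E
python3 - <<'E'
from h import *
st=read_state();p,d=capture("top"); P=cloud("top",d)
save(p,"pics/tt.png",(170,100,330,250),4)
x,y,z=P[...,0],P[...,1],P[...,2]
# turntable disc plane
reg=(abs(x-.63)<.2)&(abs(y-.18)<.2)&(z>.024)&(z<.036)
cs,_=cv2.findContours(cv2.morphologyEx(reg.astype(np.uint8),cv2.MORPH_CLOSE,np.ones((9,9))),cv2.RETR_EXTERNAL,cv2.CHAIN_APPROX_NONE)
c=max(cs,key=cv2.contourArea)[:,0]
W=toplane("top",c,.03)[:,:2]
A=np.c_[2*W,np.ones(len(W))];s=np.linalg.lstsq(A,(W**2).sum(1),rcond=None)[0]
print("disc",s[:2],np.sqrt(s[2]+s[:2]@s[:2]))
hsv=cv2.cvtColor(p,cv2.COLOR_RGB2HSV)
cx,cy=s[:2]
o=(hsv[...,0]<16)&(hsv[...,0]>3)&(hsv[...,1]>150)&(hsv[...,2]>100)
m=o&(np.hypot(x-cx,y-cy)<.18)&(z<.045)&(z>.02); print("patch",m.sum(),P[m].mean(0)); q=P[m].mean(0); print(np.hypot(q[0]-cx,q[1]-cy),np.degrees(np.arctan2(q[1]-cy,q[0]-cx)))
ye=(hsv[...,0]>22)&(hsv[...,0]<35)&(hsv[...,1]>150)&(np.hypot(x-cx,y-cy)<.22)&(hsv[...,2]>100)
q=P[ye].mean(0);print("arrow",ye.sum(),q,np.hypot(q[0]-cx,q[1]-cy),np.degrees(np.arctan2(q[1]-cy,q[0]-cx)))
# posts
m=(z>.085)&(z<.12)&(abs(np.hypot(x-cx,y-cy)-.15)<.018)
n,l,stt,ce=cv2.connectedComponentsWithStats(m.astype(np.uint8))
for i in range(1,n):
    q=np.median(P[l==i],0);print("post",stt[i][4],q.round(4),np.hypot(q[0]-cx,q[1]-cy).round(4),np.degrees(np.arctan2(q[1]-cy,q[0]-cx)).round(1))
m=(z>.138)&(z<.156)&(np.hypot(x-cx,y-cy)<.06)
cs,_=cv2.findContours(m.astype(np.uint8),cv2.RETR_EXTERNAL,cv2.CHAIN_APPROX_NONE)
c=max(cs,key=cv2.contourArea)[:,0];(u,v),r=cv2.minEnclosingCircle(c);print("drum",toplane("top",[u,v],.148),r)
E
```

```text
disc [0.63901283 0.19076909] 0.16266227799926564
patch 1 [0.75077593 0.30845212 0.028741  ]
0.1622969028449769 46.47795863545734
arrow 49 [0.46128665 0.14785031 0.0081508 ] 0.18283494167910835 -166.4236683546784
post 24 [0.7807 0.1476 0.1036] 0.1482 -17.0
post 27 [0.7688 0.2607 0.1052] 0.1474 28.3
post 23 [0.7089 0.0588 0.1047] 0.1493 -62.1
post 26 [0.6801 0.3328 0.1035] 0.1479 73.9
post 24 [0.5968 0.0473 0.1045] 0.1495 -106.4
post 27 [0.5674 0.3208 0.1062] 0.1485 118.8
post 22 [0.5065 0.1181 0.1053] 0.1511 -151.2
post 25 [0.496  0.2312 0.1044] 0.1486 164.2
drum [[0.63571209 0.18553733 0.148     ]] 19.144729614257812
```

View pics/tt.png

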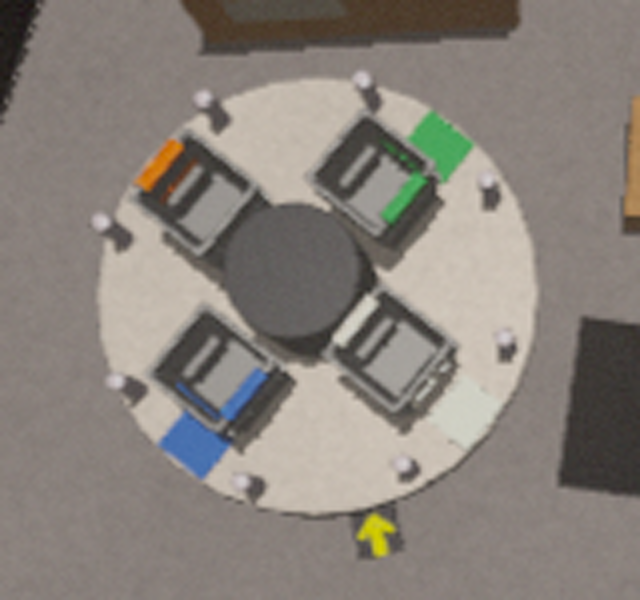

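Run:
```python
import numpy as np
from scipy.optimize import least_squares
Q=np.array([[0.7807,0.1476],[0.7688,0.2607],[0.7089,0.0588],[0.6801,0.3328],[0.5968,0.0473],[0.5674,0.3208],[0.5065,0.1181],[0.496,0.2312]])
k=np.array([0,1,-1,2,-2,3,-3,4])
fn=lambda p:(np.c_[p[0]+.15*np.cos(p[2]+k*np.pi/4),p[1]+.15*np.sin(p[2]+k*np.pi/4)]-Q).ravel()
r=least_squares(fn,[.635,.187,-.3]);print(r.x,np.degrees(r.x[2]),np.abs(r.fun).max())
print("station dir",np.degrees(r.x[2])+67.5)
a=np.array([.4613,.1479])-r.x[:2];print("arrow",np.hypot(*a),np.degrees(np.arctan2(a[1],a[0]))%360)
```

```text
[ 0.63815     0.1896625  -0.28678975] -16.431842073559817 0.0017235373120376707
station dir 51.06815792644018
arrow 0.18171414063371508 193.28678441907675
```

```bash
python3 -m jog '-0.28 -0.40 -0.075 0 0 15.5 0.35; -0.28 -0.40 -0.075 0 0 15.5 0.35; -0.28 -0.40 -0.075 0 0 15.5 0.35; -0.28 -0.40 -0.075 0 0 15.5 0.35; -0.28 -0.40 -0.075 0 0 15.5 0.35; -0.28 -0.40 -0.075 0 0 15.5 0.35; -0.28 -0.40 -0.075 0 0 15.5 0.35; -0.28 -0.40 -0.075 0 0 15.5 0.35'
python3 - <<'E'
from h import *
st=read_state();p,d=capture("wrist");save(p,"pics/w1.png");np.savez("w1.npz",p=p,d=d,pos=st["position"],R=st["tcp_rot"])
s2=read_state();print(st["position"],s2["position"],s2["qvel"].round(2))
for l in ["mat","rack","bay_plate","kit_tub_1","stand"]:
    print(l,[(np.round(c["centre"],4),round(c["score"],2)) for c in spot_in(l,"wrist")])
E
```

```text
time_s: 1.85
position: [0.4787, -0.2241, 0.3172]
tcp_rot: [[-0.0, -1.0, 0.001], [-1.0, 0.0, -0.001], [0.001, -0.001, -1.0]]
force: [0.6, -0.2, -0.1]
opening: 0.358
[ 0.47873394 -0.22406457  0.31724874] [ 0.48272629 -0.21897656  0.31848701] [-4.87 -0.49  2.   -3.76 -1.57 -9.14]
mat [(array([ 0.5589, -0.0633,  0.0048]), 0.98)]
rack [(array([ 0.5451, -0.3651,  0.0498]), 0.89)]
bay_plate [(array([ 0.5191, -0.4237,  0.0119]), 0.84)]
kit_tub_1 [(array([ 0.506 , -0.2483,  0.0502]), 0.78), (array([ 0.5102, -0.3402,  0.0541]), 0.71)]
stand [(array([0.4643, 0.1433, 0.006 ]), 0.84), (array([ 0.5406, -0.3647,  0.0507]), 0.32)]
```

View pics/w1.png

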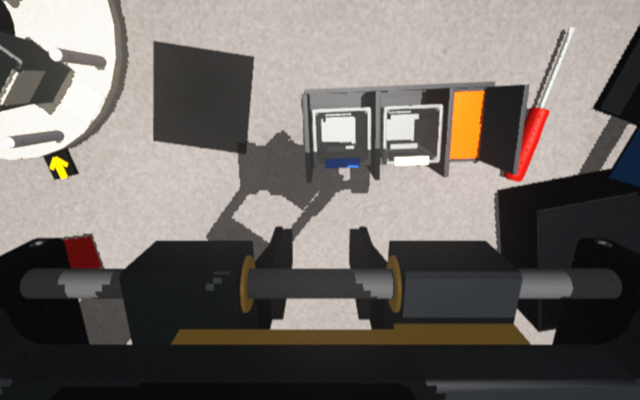

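Run:
```python
from h import *
D=np.load("w1.npz");st=dict(position=D["pos"],tcp_rot=D["R"]);p=D["p"];P=cloud("wrist",D["d"],st)
hsv=cv2.cvtColor(p,cv2.COLOR_RGB2HSV);x,y,z=P[...,0],P[...,1],P[...,2]
def rect(m,zz,n):
    m=cv2.morphologyEx(m.astype(np.uint8),cv2.MORPH_OPEN,np.ones((3,3)))
    c=max(cv2.findContours(m,cv2.RETR_EXTERNAL,cv2.CHAIN_APPROX_NONE)[0],key=cv2.contourArea)[:,0]
    W=toplane("wrist",c,zz,st)[:,:2].astype(np.float32);r=cv2.minAreaRect(W*1000);print(n,r,cv2.boxPoints(r).round(0).tolist())
rect((hsv[...,2]<70)&(np.indices(z.shape)[0]<160)&(np.indices(z.shape)[1]>140)&(np.indices(z.shape)[1]<262),.003,"mat")
o=(hsv[...,0]<20)&(hsv[...,0]>5)&(hsv[...,1]>180)&(y<-.3)
rect(o,.011,"plate")
# rack: partition tops ~0.092
m=(z>.085)&(z<.097)&(y<-.15)&(y>-.52)&(x>.42)&(x<.62)
rect(m,.092,"parttop")
m=(z>.004)&(z<.10)&(y<-.15)&(y>-.53)&(x>.42)&(x<.62)
for v in P[[95,95,170,170],[310,500,522,305]]: print(v.round(3))
ye=(hsv[...,0]>22)&(hsv[...,0]<35)&(hsv[...,1]>150)&(y>0)
ys,xs=np.nonzero(ye);A=toplane("wrist",np.c_[xs,ys],.006,st)[:,:2];q=A.mean(0);print("arrow",q,z[ye].mean())
ctr=np.array([.638,.1897]);a=q-ctr;print(np.degrees(np.arctan2(a[1],a[0]))%360)
w,v=np.linalg.eigh(np.cov((A-q).T));print(w,v[:,1],np.degrees(np.arctan2(v[1,1],v[0,1]))%180)
save(p,"pics/arrow.png",(0,0,160,200),4);save(p,"pics/rack.png",(290,60,540,210),3)
```

```text
mat ((550.8854370117188, -65.89582061767578), (128.6756591796875, 127.82099151611328), 81.06221008300781) [[478.0, -120.0], [604.0, -139.0], [624.0, -12.0], [498.0, 8.0]]
plate ((517.91943359375, -423.2315979003906), (89.34403228759766, 40.00075149536133), 2.3006503582000732) [[472.0, -405.0], [474.0, -445.0], [563.0, -441.0], [562.0, -401.0]]
parttop ((511.3601989746094, -248.33584594726562), (66.74146270751953, 64.3973388671875), 2.416980743408203) [[477.0, -218.0], [479.0, -282.0], [546.0, -279.0], [543.0, -215.0]]
[ 0.558 -0.211  0.008]
[ 0.557 -0.445  0.045]
[ 0.459 -0.501  0.024]
[ 0.454 -0.203 -0.   ]
arrow [0.46133802 0.14595304] 0.006307683650593652
193.90841725475838
[4.15276183e-05 6.29224544e-05] [-0.97634844 -0.21620295] 12.486111437784217
```

View pics/rack.png

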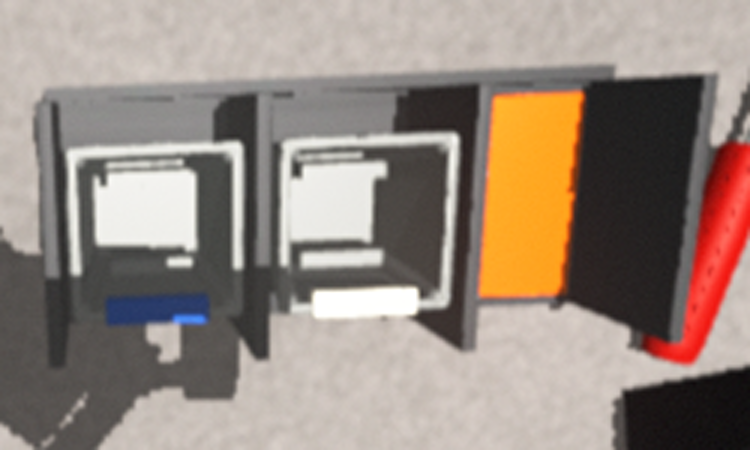

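View pics/arrow.png

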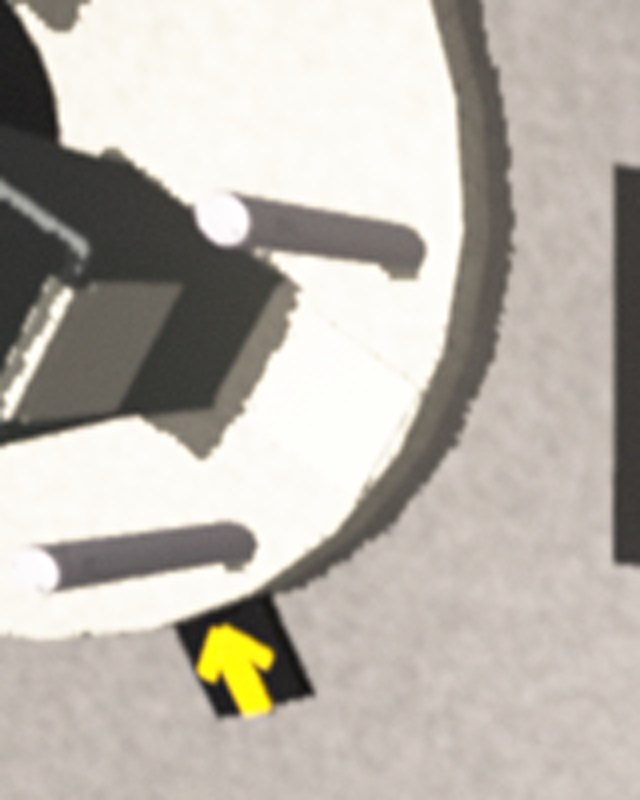

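```bash
python3 -m jog '-0.4575 -0.016 0.117 0 0 16.4 0.35; -0.4575 -0.016 0.117 0 0 16.4 0.35; -0.4575 -0.016 0.117 0 0 16.4 0.35; -0.4575 -0.016 0.117 0 0 16.4 0.35; -0.4575 -0.016 0.117 0 0 16.4 0.35; -0.4575 -0.016 0.117 0 0 16.4 0.35; -0.4575 -0.016 0.117 0 0 16.4 0.35; -0.4575 -0.016 0.117 0 0 16.4 0.35'
python3 - <<'E'
from h import *
import time
capture("side");capture("side")
st=read_state();p,d=capture("wrist");save(p,"pics/w2.png");np.savez("w2.npz",p=p,d=d,pos=st["position"],R=st["tcp_rot"])
print(st["position"],st["tcp_rot"].round(4),st["qvel"].round(2),st["joint_positions"].round(1))
P=cloud("wrist",d,st);x,y,z=P[...,0],P[...,1],P[...,2]
m=(z>.085)&(z<.115)&(abs(np.hypot(x-.638,y-.1897)-.15)<.018)
n,l,stt,ce=cv2.connectedComponentsWithStats(m.astype(np.uint8))
for i in range(1,n):
    if stt[i][4]<20: continue
    q=toplane("wrist",ce[i],.105,st)[0]; print("post",stt[i][4],ce[i].round(0),q.round(4),np.hypot(q[0]-.638,q[1]-.1897).round(4),np.degrees(np.arctan2(q[1]-.1897,q[0]-.638)).round(1))
E
```

```text
time_s: 3.15
position: [0.4939, 0.2323, 0.1985]
tcp_rot: [[-0.284, -0.959, -0.001], [-0.959, 0.284, -0.0], [0.001, 0.001, -1.0]]
force: [0.9, 0.1, -0.6]
opening: 0.346
[0.49356635 0.23302219 0.19814019] [[-2.814e-01 -9.596e-01 -2.000e-03]
 [-9.596e-01  2.814e-01  2.000e-04]
 [ 3.000e-04  2.000e-03 -1.000e+00]] [-3.41 -1.67  1.18 -2.34  0.93 -2.  ] [ 13.5  27.5  96.    0.   56.6 119.8]
post 431 [181. 138.] [0.5687 0.3151 0.105 ] 0.1433 118.9
post 445 [463. 138.] [0.5111 0.1204 0.105 ] 0.1446 -151.4
post 330 [322. 194.] [0.4997 0.2296 0.105 ] 0.144 163.9
```

View pics/w2.png

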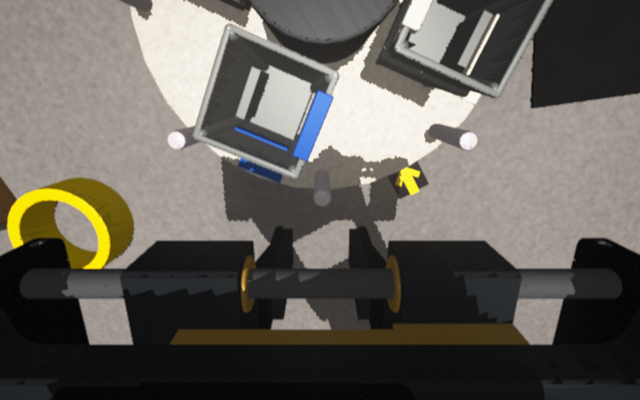

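Run:
```python
from h import *
D=np.load("w2.npz");st=dict(position=D["pos"],tcp_rot=D["R"]);p=D["p"].copy()
for th in (118.6,163.6,208.6):
  for zz,c in ((.105,(255,0,0)),(.03,(0,255,0))):
    t=np.linspace(0,2*np.pi,30); C=np.array([.638+.15*np.cos(np.radians(th)),.1897+.15*np.sin(np.radians(th))])
    q=proj("wrist",np.c_[C[0]+.007*np.cos(t),C[1]+.007*np.sin(t),zz+0*t],st)
    cv2.polylines(p,[q.round().astype(np.int32)],True,c)
save(p,"pics/w2b.png",(120,80,520,260),2)
```

```text
(no output)
```

View pics/w2b.png

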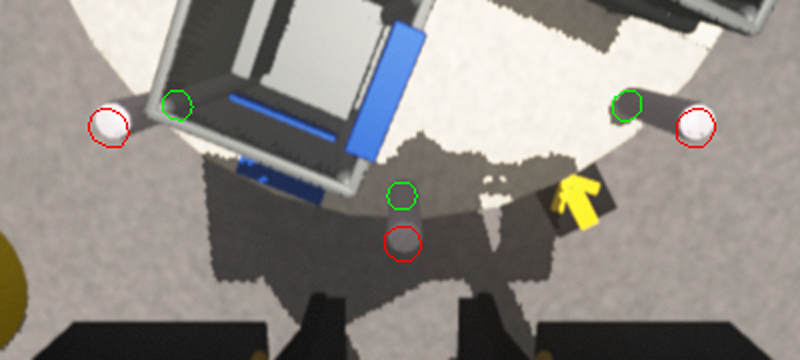

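```bash
python3 -m jog '0 0 0.045 0 0 0 0.35; 0 0 0.088 0 0 0 0.35; 0 0 0.088 0 0 0 0.35; 0.0079 -0.0002 0.088 0 0 -3 0.35; 0.026 -0.0023 0.088 0 0 -10 0.35; 0.0464 -0.0073 0.088 0 0 -18 0.35; 0.0658 -0.0152 0.088 0 0 -26 0.35; 0.0839 -0.0256 0.088 0 0 -34 0.35'
python3 - <<'E'
from h import *
st=read_state();p,d=capture("wrist");save(p,"pics/w3.png")
print(st["position"],st["force"],st["joint_positions"].round(1))
E
```

```text
time_s: 4.3
position: [0.4962, 0.1425, 0.1139]
tcp_rot: [[0.304, -0.953, 0.004], [-0.953, -0.304, 0.001], [0.0, -0.004, -1.0]]
force: [1.1, 2.3, -0.4]
opening: 0.351
[0.49618128 0.14248322 0.11392212] [ 1.09381679  2.27822963 -0.38299835] [3.600e+00 3.320e+01 1.042e+02 1.000e-01 4.230e+01 7.590e+01]
```

View pics/w3.png

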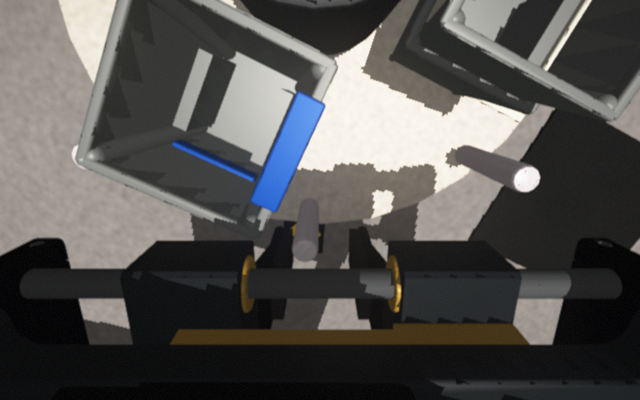

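```bash
python3 -m jog '0.0209 -0.0015 0.002 0 0 -8 0.35; 0.0413 -0.0058 0.004 0 0 -16 0.35; 0.061 -0.013 0.004 0 0 -24 0.35; 0.0795 -0.0228 0.004 0 0 -32 0.35; 0.0964 -0.0351 0.004 0 0 -40 0.35; 0.1115 -0.0496 0.004 0 0 -48 0.35; 0.1244 -0.0661 0.004 0 0 -56 0.35; 0.1348 -0.0842 0.004 0 0 -64 0.35'; python3 -m jog '0.0209 -0.0015 0 0 0 -8 0.35; 0.0413 -0.0058 0 0 0 -16 0.35; 0.061 -0.013 0 0 0 -24 0.35; 0.0795 -0.0228 0 0 0 -32 0.35; 0.0964 -0.0351 0 0 0 -40 0.35; 0.0964 -0.0351 0 0 0 -40 0.35'
python3 - <<'E'
from h import *
st=read_state();p,d=capture("wrist");save(p,"pics/w4.png")
print(st["position"],st["force"],st["joint_positions"].round(1))
p,d=capture("top");save(p,"pics/t4.png",(170,100,330,250),4);P=cloud("top",d)
x,y,z=P[...,0],P[...,1],P[...,2];cx,cy=.638,.1897
m=(z>.085)&(z<.115)&(abs(np.hypot(x-cx,y-cy)-.15)<.018)
n,l,stt,ce=cv2.connectedComponentsWithStats(m.astype(np.uint8))
for i in range(1,n):
    q=np.median(P[l==i],0);print("post",stt[i][4],q.round(4),np.hypot(q[0]-cx,q[1]-cy).round(4),np.degrees(np.arctan2(q[1]-cy,q[0]-cx)).round(1))
E
```

```text
time_s: 5.35
position: [0.6153, 0.0393, 0.1092]
tcp_rot: [[0.989, -0.146, -0.002], [-0.146, -0.989, -0.0], [-0.001, 0.001, -1.0]]
force: [-0.5, 1.9, -0.3]
opening: 0.349
time_s: 6.1
position: [0.7177, 0.0608, 0.1095]
tcp_rot: [[0.854, 0.52, 0.004], [0.52, -0.854, -0.0], [0.003, 0.002, -1.0]]
force: [0.3, 0.9, 0.7]
opening: 0.353
[0.71771911 0.06077328 0.10946843] [0.27310778 0.91354963 0.69177159] [ -4.   45.8  72.8  -0.   61.1 -35.4]
post 28 [0.7641 0.2699 0.1031] 0.1495 32.4
post 26 [0.6709 0.334  0.104 ] 0.148 77.2
post 14 [0.6028 0.0446 0.1033] 0.1494 -103.6
post 25 [0.5589 0.3146 0.1041] 0.1479 122.3
```

View pics/w4.png

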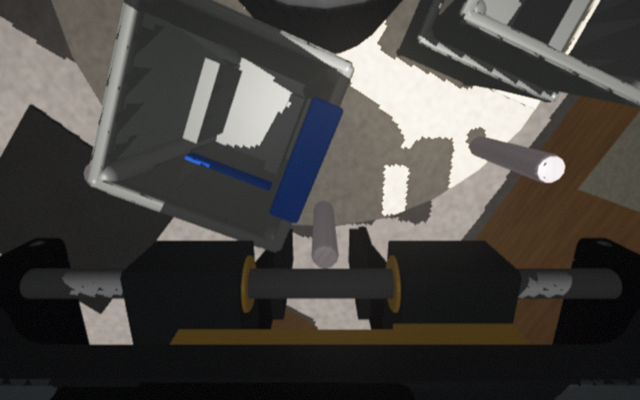

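View pics/t4.png

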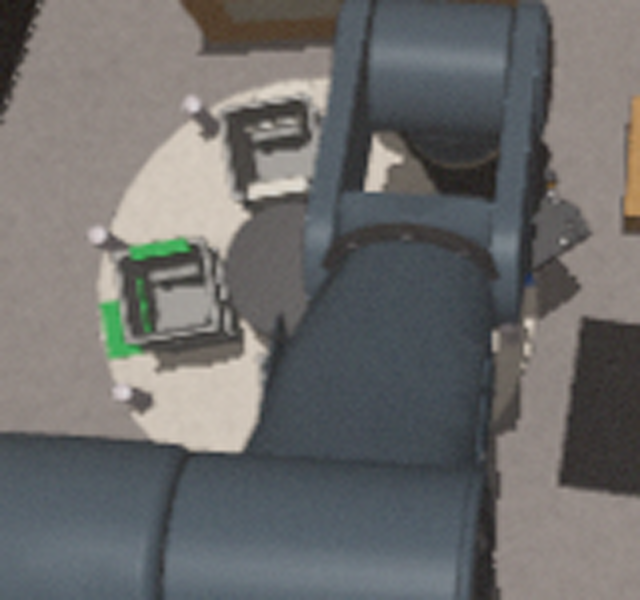

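```bash
python3 -m jog '0.0052 0 0 0 0 -2 0.35; 0.0092 -0.0003 0 0 0 -3.5 0.35; 0.0131 -0.0006 0 0 0 -5 0.35; 0.0157 -0.0008 0 0 0 -6 0.35; 0.0183 -0.0011 0 0 0 -7 0.35; 0.0183 -0.0011 0 0 0 -7 0.35; 0.0183 -0.0011 -0.05 0 0 -7 0.35; 0.0183 -0.0011 -0.10 0 0 -7 0.35'
python3 - <<'E'
from h import *
st=read_state()
print(st["position"],st["force"],st["joint_positions"].round(1))
p,d=capture("top");P=cloud("top",d)
x,y,z=P[...,0],P[...,1],P[...,2];cx,cy=.638,.1897
m=(z>.085)&(z<.115)&(abs(np.hypot(x-cx,y-cy)-.15)<.018)
n,l,stt,ce=cv2.connectedComponentsWithStats(m.astype(np.uint8))
for i in range(1,n):
    q=np.median(P[l==i],0);print("post",stt[i][4],q.round(4),np.hypot(q[0]-cx,q[1]-cy).round(4),np.degrees(np.arctan2(q[1]-cy,q[0]-cx)).round(1))
E
```

```text
time_s: 7.2
position: [0.731, 0.0721, 0.2076]
tcp_rot: [[0.782, 0.623, -0.001], [0.623, -0.782, 0.001], [-0.001, -0.001, -1.0]]
force: [0.9, -0.2, 0.1]
opening: 0.351
[0.73097454 0.07213757 0.20759336] [ 0.94417283 -0.17473354  0.07785006] [ -3.1  41.   66.1   0.   73.  -41.6]
post 25 [0.785  0.1622 0.1032] 0.1496 -10.6
post 23 [0.7604 0.2741 0.1042] 0.1486 34.6
post 29 [0.6647 0.337  0.1035] 0.1497 79.7
post 22 [0.6132 0.0421 0.1045] 0.1496 -99.6
post 28 [0.5532 0.3124 0.1033] 0.1491 124.7
```

```bash
python3 -m jog '-0.03 -0.03 -0.042 0 0 10 0.35; -0.07 -0.08 -0.042 0 0 20 0.35; -0.10 -0.12 -0.042 0 0 30 0.35; -0.14 -0.16 -0.042 0 0 40 0.35; -0.17 -0.20 -0.042 0 0 50 0.35; -0.199 -0.243 -0.042 0 0 60 0.6; -0.199 -0.243 -0.042 0 0 70 1; -0.199 -0.243 -0.042 0 0 80 1';  python3 -m jog '0 0 0 0 0 10 1; 0 0 0 0 0 20 1; 0 0 0 0 0 30 1; 0 0 0 0 0 35 1; 0 0 0 0 0 35 1'
cat > ang.py <<'E'
from h import *
import sys
capture("side")
st=read_state();p,d=capture("wrist");n=sys.argv[1];save(p,f"pics/{n}.png");np.savez(n+".npz",p=p,d=d,pos=st["position"],R=st["tcp_rot"])
print(st["position"],st["joint_positions"].round(1),st["qvel"].round(1))
hsv=cv2.cvtColor(p,cv2.COLOR_RGB2HSV)
P=cloud("wrist",d,st);x,y,z=P[...,0],P[...,1],P[...,2];c=np.array([.638,.1897])
def pl(m,zz):
    v,u=np.nonzero(m);return toplane("wrist",np.c_[u,v],zz,st)[:,:2]
def rep(n,A):
    r=cv2.minAreaRect((A*1000).astype(np.float32));q=A.mean(0);a=q-c
    b=np.array(r[0])/1000-c
    print(n,len(A),q.round(4),np.hypot(*a).round(4),(np.degrees(np.arctan2(a[1],a[0]))%360).round(2),"rect",np.round(r[0],1),np.round(r[1],1),round(r[2],2),(np.degrees(np.arctan2(b[1],b[0]))%360).round(2))
r=np.hypot(x-c[0],y-c[1])
o=(hsv[...,0]<20)&(hsv[...,0]>3)&(hsv[...,1]>150)&(hsv[...,2]>80)
rep("patch",pl(o&(z>.02)&(z<.04)&(r<.17),.03))
rep("arrow",pl((hsv[...,0]>22)&(hsv[...,0]<35)&(hsv[...,1]>150)&(hsv[...,2]>60)&(r<.21)&(r>.15),.006))
m=(z>.085)&(z<.115)&(abs(r-.15)<.018)
E
python3 ang.py w5
```

```text
time_s: 8.25
position: [0.4237, 0.1384, 0.25]
tcp_rot: [[0.746, -0.666, 0.002], [-0.666, -0.746, 0.001], [0.001, -0.002, -1.0]]
force: [0.1, 0.7, 0.1]
opening: 0.605
time_s: 8.88
position: [0.4243, 0.138, 0.2497]
tcp_rot: [[0.235, -0.972, 0.001], [-0.972, -0.235, 0.0], [-0.0, -0.001, -1.0]]
force: [0.5, -0.2, -0.2]
opening: 0.997
[0.42422582 0.13797949 0.24966969] [  3.6  15.8 106.2   0.   58.   79.9] [-0.1  0.   0.  -0.   0.2 -0.1]
patch 1416 [0.5011 0.157 ] 0.1407 193.44 rect [504.8 157.6] [45.3 42.1] 12.33 193.57
arrow 348 [0.4606 0.1455] 0.1828 194.0 rect [458.7 145. ] [28.  26.4] 55.49 194.0
```

View pics/w5.png

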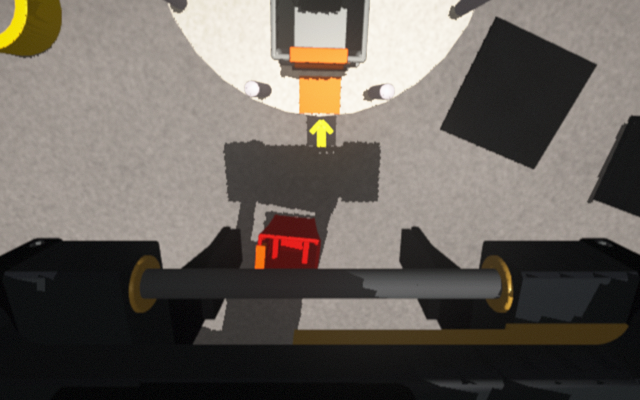

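Run:
```python
from h import *
from scipy.optimize import least_squares
D=np.load("w5.npz");st=dict(position=D["pos"],tcp_rot=D["R"]);p=D["p"];P=cloud("wrist",D["d"],st);x,y,z=P[...,0],P[...,1],P[...,2]
save(p,"pics/w5z.png",(160,0,480,160),2.5)
hsv=cv2.cvtColor(p,cv2.COLOR_RGB2HSV)
# patch side edges
c=np.array([.638,.1897]);r=np.hypot(x-c[0],y-c[1])
o=(hsv[...,0]<20)&(hsv[...,0]>3)&(hsv[...,1]>150)&(hsv[...,2]>80)&(z>.02)&(z<.04)&(r<.17)
L=[];R=[]
for v in range(80,112):
    u=np.nonzero(o[v])[0]
    if len(u)>20:L.append((u.min()-.5,v));R.append((u.max()+.5,v))
for n,E in(("L",L),("R",R)):
    W=toplane("wrist",np.array(E),.03,st)[:,:2];k=np.polyfit(W[:,0],W[:,1],1);print(n,len(E),np.degrees(np.arctan(k[0]))+180, k)
W=toplane("wrist",(np.array(L)+np.array(R))/2,.03,st)[:,:2];k1=np.polyfit(W[:,0],W[:,1],1);print("patch mid line dir",np.degrees(np.arctan(k1[0]))+180,"y at x=.5",np.polyval(k1,.5), "lateral from c",(np.polyval(k1,c[0])-c[1]))
# tongue edges & arrow
dk=(p.max(2)<60)
for v in range(114,150,3): 
    u=np.nonzero((dk|((hsv[...,0]>22)&(hsv[...,0]<35)&(hsv[...,1]>150)))[v,295:350])[0]+295; print(v,u.min(),u.max(),end=" | ")
ye=(hsv[...,0]>22)&(hsv[...,0]<35)&(hsv[...,1]>150)&(hsv[...,2]>60)&(r<.21)&(r>.15)
M=[]
for v in range(117,147):
    u=np.nonzero(ye[v])[0]
    if len(u)>3:M.append(((u.min()+u.max())/2,v))
W=toplane("wrist",np.array(M),.006,st)[:,:2];k2=np.polyfit(W[:,0],W[:,1],1);print("\narrow line",np.degrees(np.arctan(k2[0]))+180,W.mean(0),"at c lateral",np.polyval(k2,c[0])-c[1])
pt=W.mean(0);print("arrow centre offset from patch line (mm lateral)",(pt[1]-np.polyval(k1,pt[0]))*1000)
```

```text
L 32 192.55090734545638 [0.22262702 0.0672088 ]
R 32 192.33963248867062 [0.21875997 0.02594645]
patch mid line dir 192.45118470509868 y at x=.5 0.15691579634355313 lateral from c -0.0023136698415070767Traceback (most recent call last):
  File "<stdin>", line 19, in <module>
    return umr_minimum(a, axis, None, out, keepdims, initial, where)
ValueError: zero-size array to reduction operation minimum which has no identity
```

View pics/w5z.png

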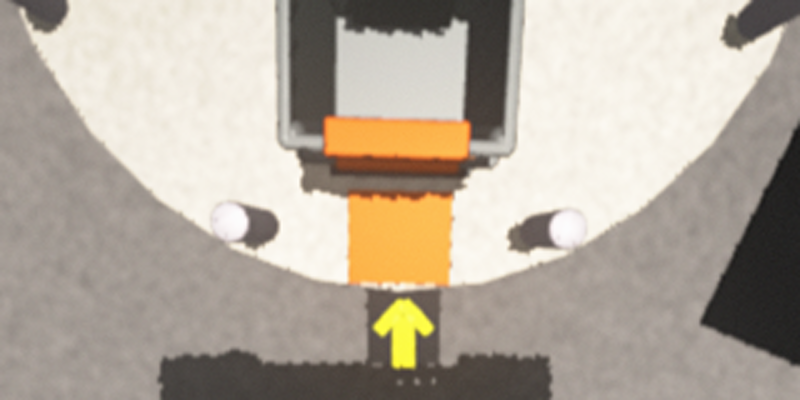

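```bash
python3 -m jog '0 -0.06 -0.05 0 0 1.1 1; 0 -0.12 -0.05 0 0 1.1 1; 0 -0.1327 -0.05 0 0 1.1 1; 0 -0.1327 -0.05 0 0 1.1 1'
cat > tub.py <<'E'
from h import *
import sys
capture("side");capture("side")
st=read_state();p,d=capture("wrist");n=sys.argv[1];save(p,f"pics/{n}.png");np.savez(n+".npz",p=p,d=d,pos=st["position"],R=st["tcp_rot"])
P=cloud("wrist",d,st);x,y,z=P[...,0],P[...,1],P[...,2]
zr=float(sys.argv[2]);X=float(sys.argv[3]);Y=float(sys.argv[4])
m=(abs(z-zr)<.012)&(np.hypot(x-X,y-Y)<.06)&(d>0)
v,u=np.nonzero(m);print("n",len(u),"z med",np.median(z[m]))
W=toplane("wrist",np.c_[u,v],zr,st)[:,:2]*1000
r=cv2.minAreaRect(W.astype(np.float32));print("rim",np.round(r[0],1),np.round(r[1],1),round(r[2],2))
hsv=cv2.cvtColor(p,cv2.COLOR_RGB2HSV)
o=(hsv[...,0]<20)&(hsv[...,0]>3)&(hsv[...,1]>150)&(hsv[...,2]>80)&(np.hypot(x-X,y-Y)<.06)&(z>zr-.05)
v,u=np.nonzero(o);print("label",len(u),np.median(P[o],0).round(4))
R=st["tcp_rot"];print("TCP",st["position"].round(4),"yaw",np.degrees(np.arctan2(R[1,0],R[0,0])).round(2),"q",st["joint_positions"].round(1),"F",st["force"].round(1),st["opening"])
t=np.array(r[0])/1000-st["position"][:2];print("rim-TCP in tool",(R[:2,:2].T@t).round(4))
E
python3 tub.py w6 .152 .553 .1686
```

```text
time_s: 9.48
position: [0.5543, 0.1691, 0.2992]
tcp_rot: [[0.217, -0.976, 0.0], [-0.976, -0.217, 0.0], [-0.0, -0.0, -1.0]]
force: [-0.6, 0.7, -0.8]
opening: 1.0
n 2651 z med 0.15012877994823515
rim [566.9 172.3] [91.3 65.8] 12.44
label 835 [0.5305 0.1631 0.1524]
TCP [0.5516 0.1688 0.2988] yaw -77.51 q [ 5.9 23.  85.1 -0.  72.1 83.4] F [-1.2 -0.6  0.3] 0.9959876851437738
rim-TCP in tool [-0.0001 -0.0158]
```

View pics/w6.png

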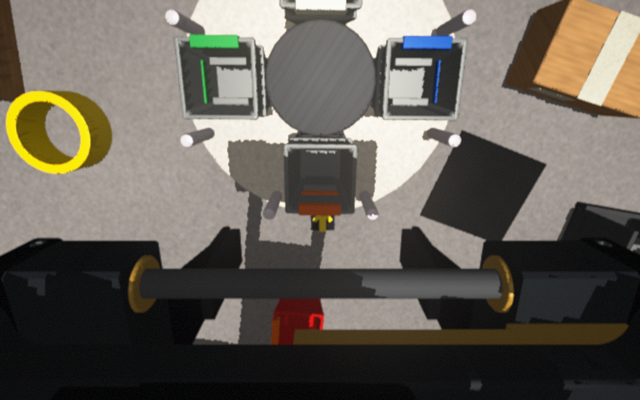

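```bash
python3 -m jog '0 -0.001 0.05 0 0 0 1; 0 -0.001 0.10 0 0 0 1; 0 -0.001 0.14 0 0 0 1; 0 -0.001 0.163 0 0 0 1; 0 -0.001 0.163 0 0 0 1; 0 -0.001 0.163 0 0 0 0; 0 -0.001 0.163 0 0 0 0; 0 -0.001 0.163 0 0 0 0'; python3 -c "
from h import *
p,d=capture('side');save(p,'pics/s6.png',(170,150,350,290),4)
p,d=capture('wrist');save(p,'pics/w7.png')
s=read_state();print(s['position'],s['opening'],s['force'],s['moment'])"
```

```text
time_s: 10.62
position: [0.5546, 0.1693, 0.1378]
tcp_rot: [[0.216, -0.976, 0.002], [-0.976, -0.216, 0.0], [0.0, -0.002, -1.0]]
force: [-0.2, 0.1, 0.8]
opening: 0.742
[0.55458741 0.16935385 0.1376247 ] 0.7279476113622266 [-0.06173611  0.57383454  3.49463568] [0.00518961 0.07603264 0.00102984]
```

View pics/s6.png

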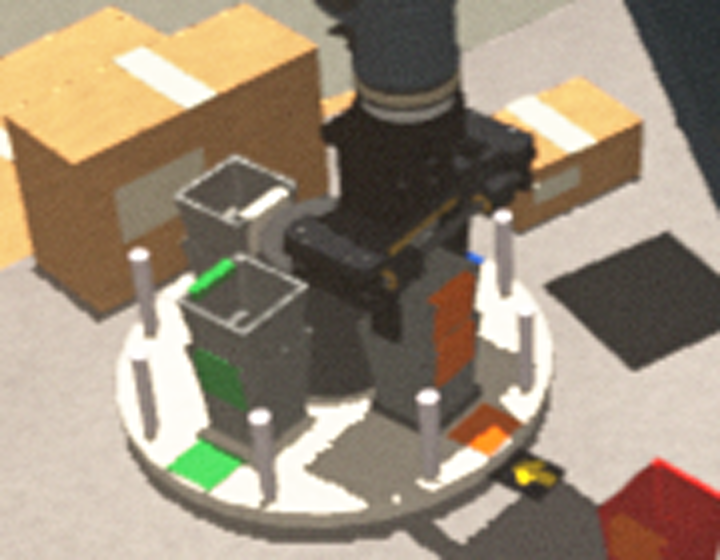

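View pics/w7.png

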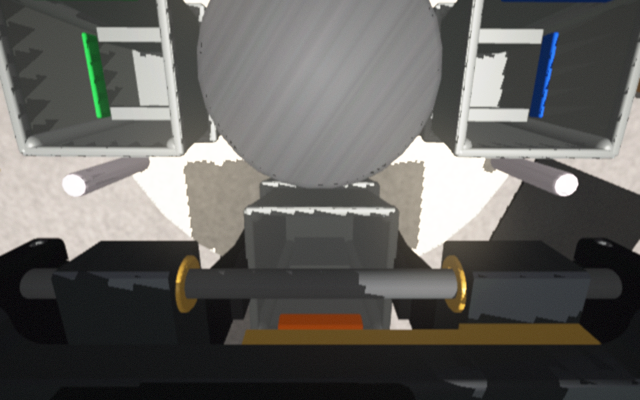

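```bash
python3 -m jog '0 0 0 0 0 0 0; 0 0 -0.008 0 0 0 0; 0 0 -0.02 0 0 0 0; 0 0 -0.035 0 0 0 0; 0 0 -0.055 0 0 0 0; 0 0 -0.08 0 0 0 0; 0 0 -0.11 0 0 0 0; 0 0 -0.11 0 0 0 0'; python3 -c "
from h import *
p,d=capture('side');save(p,'pics/s7.png',(170,120,350,280),4)
p,d=capture('wrist');save(p,'pics/w8.png')
s=read_state();print(s['position'],s['opening'],s['force'],s['moment'])"
```

```text
time_s: 11.72
position: [0.5558, 0.1694, 0.2497]
tcp_rot: [[0.216, -0.976, 0.007], [-0.976, -0.216, 0.001], [0.001, -0.007, -1.0]]
force: [0.3, 0.1, -1.2]
opening: 0.725
[0.55363596 0.16911612 0.24664192] 0.7291401694728229 [-0.6995289   0.25774641 -1.44752168] [ 0.01863868 -0.00246396  0.03476167]
```

View pics/s7.png

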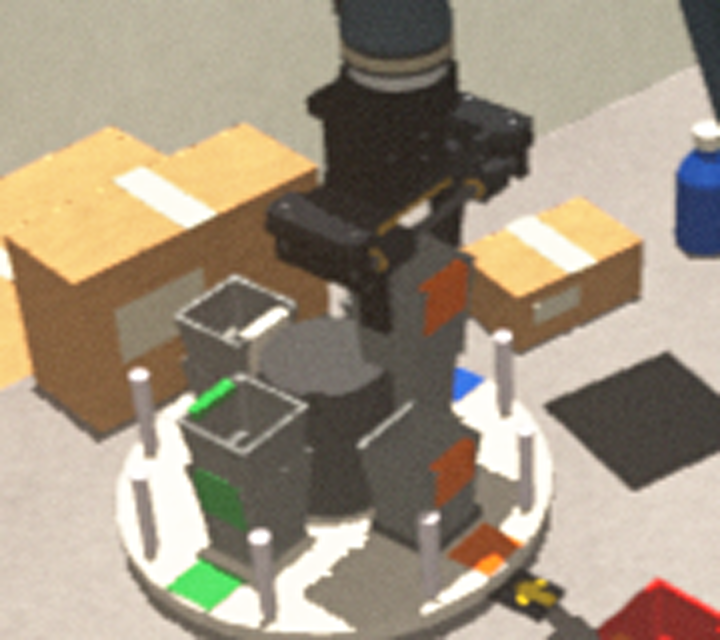

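View pics/w8.png

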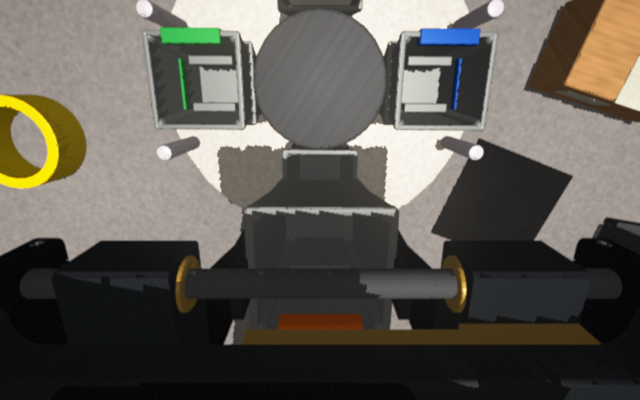

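```bash
python3 -m jog '0.055 0.013 0 0 0 3 0; 0.115 0.027 0 0 0 6 0; 0.175 0.041 0 0 0 8 0; 0.2286 0.0542 0 0 0 10.2 0; 0.2286 0.0542 0.04 0 0 10.2 0; 0.2286 0.0542 0.09 0 0 10.2 0; 0.2286 0.0542 0.14 0 0 10.2 0; 0.2286 0.0542 0.16 0 0 10.2 0'; python3 -c "
from h import *
p,d=capture('side');save(p,'pics/s8.png',(230,120,410,280),4)
p,d=capture('wrist');save(p,'pics/w9.png')
s=read_state();print(s['position'],s['opening'],s['force'],s['moment'])"
```

```text
time_s: 12.82
position: [0.5471, -0.0649, 0.0822]
tcp_rot: [[0.039, -0.999, -0.008], [-0.999, -0.039, 0.003], [-0.003, 0.008, -1.0]]
force: [1.0, -0.9, -0.3]
opening: 0.727
[ 0.54728248 -0.0648692   0.08273996] 0.7267446916420572 [ 0.20611689  0.45634514 -1.84972428] [0.01009769 0.00337581 0.01568766]
```

View pics/s8.png

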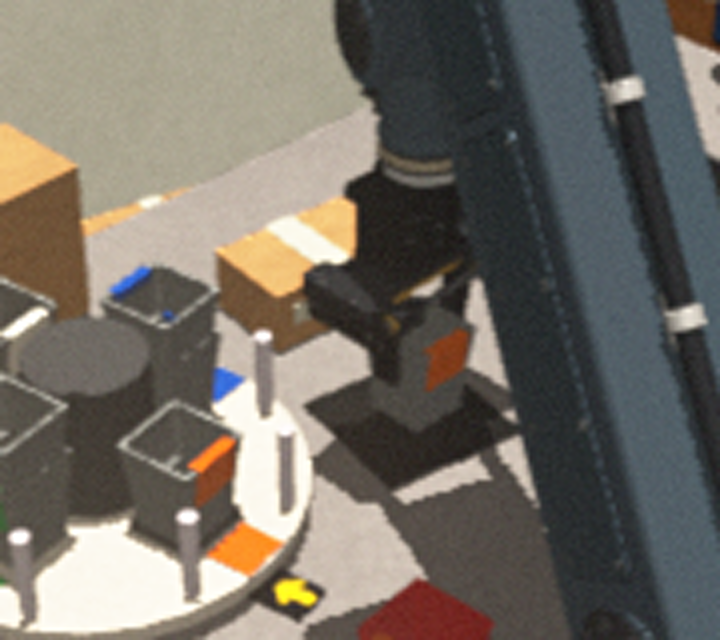

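View pics/w9.png

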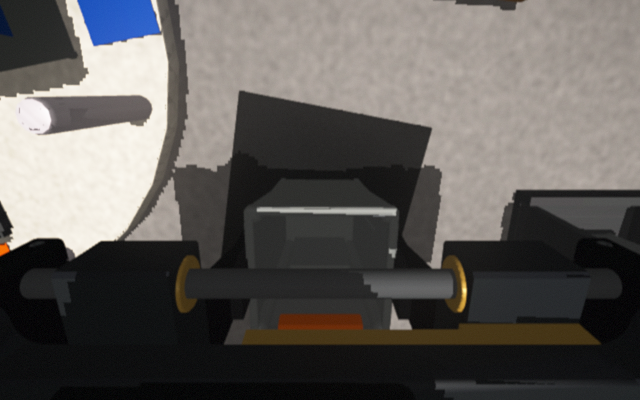

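```bash
python3 -m jog '0 0 0.005 0 0 0 0; 0 0 0.009 0 0 0 0; 0 0 0.012 0 0 0 0; 0 0 0.013 0 0 0 0; 0 0 0.013 0 0 0 0'
```

```text
time_s: 13.55
position: [0.5505, -0.0658, 0.0738]
tcp_rot: [[0.039, -0.999, 0.0], [-0.999, -0.039, -0.0], [0.0, -0.0, -1.0]]
force: [0.5, -0.5, -1.1]
opening: 0.725
```

```bash
python3 -m jog '0 0 0.003 0 0 0 0; 0 0 0.0045 0 0 0 0; 0 0 0.0055 0 0 0 0; 0 0 0.0055 0 0 0 0'; python3 -c "
from h import *
p,d=capture('side');save(p,'pics/s9.png',(250,140,370,240),6)
s=read_state();print(s['position'],s['opening'],s['force'],s['moment'])"
```

```text
time_s: 14.05
position: [0.5504, -0.0657, 0.0688]
tcp_rot: [[0.039, -0.999, 0.0], [-0.999, -0.039, -0.0], [0.0, -0.0, -1.0]]
force: [-1.9, 1.1, 4.8]
opening: 0.729
[ 0.55037509 -0.06564387  0.06876938] 0.7272402504374867 [-0.92307758  0.09822746  5.03191211] [-0.00066659  0.21888085 -0.01162222]
```

View pics/s9.png

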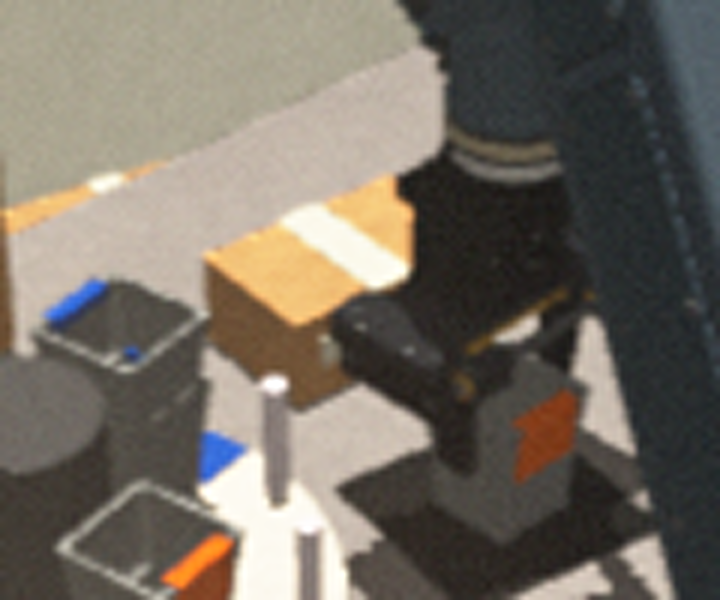

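```bash
python3 -m jog '0 0 -0.001 0 0 0 1; 0 0 -0.001 0 0 0 1; 0 0 -0.001 0 0 0 1; 0 0 -0.04 0 0 0 1; 0 0 -0.09 0 0 0 1; 0 0 -0.14 0 0 -10 1; 0 0 -0.16 0 0 -20 1; 0 0 -0.16 0 0 -30 1'; python3 -m jog '0 0 0 0 0 -10 1; 0 0 0 0 0 -20 1; 0 0 0 0 0 -30 1; 0 0 0 0 0 -40 1; 0 0 0 0 0 -50 1; 0 0 0 0 0 -60 1; 0 0 0 0 0 -60 1'; python3 tub.py w10 .083 .55 -.066
```

```text
time_s: 15.1
position: [0.5517, -0.0661, 0.2304]
tcp_rot: [[0.539, -0.843, 0.005], [-0.843, -0.539, -0.002], [0.004, -0.003, -1.0]]
force: [0.2, 0.5, 0.7]
opening: 1.005
time_s: 15.98
position: [0.5502, -0.0657, 0.2278]
tcp_rot: [[0.999, 0.037, -0.0], [0.037, -0.999, 0.0], [-0.0, -0.0, -1.0]]
force: [0.9, -0.2, -1.6]
opening: 1.001
n 1822 z med 0.08213204312147823
rim [549.6 -64.3] [67.2 66. ] 1.74
label 688 [ 0.5216 -0.0559  0.0836]
TCP [ 0.5503 -0.0657  0.2279] yaw 2.1 q [-18.4  25.8  93.2   0.   61.1 -20.5] F [-0.5 -0.1 -0.4] 1.0020445003178637
rim-TCP in tool [-0.0006 -0.0015]
```

View pics/w10.png

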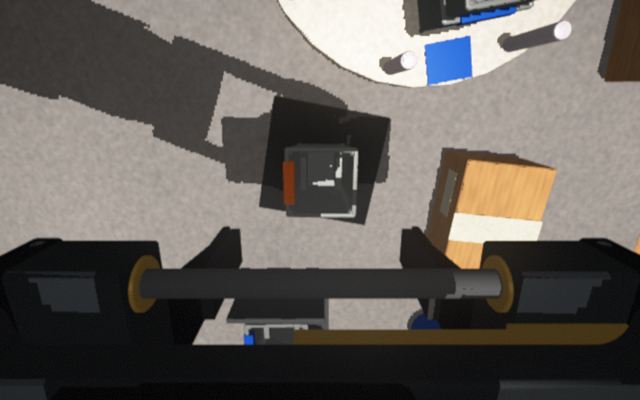

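```bash
python3 -m jog '-0.01 0.06 -0.022 0 0 0 1; -0.015 0.12 -0.022 0 0 0 1; -0.02 0.18 -0.022 0 0 0 1; -0.03 0.24 -0.022 0 0 0 1; -0.04 0.30 -0.022 0 0 0 1; -0.044 0.355 -0.022 0 0 0 1; -0.044 0.3725 -0.022 0 0 0 1; -0.044 0.3725 -0.022 0 0 0 1'
cat > rack.py <<'E'
from h import *
capture("side");capture("side")
st=read_state();p,d=capture("wrist");save(p,"pics/w11.png");np.savez("w11.npz",p=p,d=d,pos=st["position"],R=st["tcp_rot"])
print(st["position"],st["qvel"].round(1))
E
python3 rack.py
```

```text
time_s: 17.12
position: [0.5207, -0.4403, 0.2494]
tcp_rot: [[0.999, 0.037, -0.0], [0.037, -0.999, 0.001], [-0.0, -0.001, -1.0]]
force: [-0.1, 0.2, 1.0]
opening: 0.996
[ 0.5211549  -0.43784705  0.24968114] [ 0.8 -0.7  0.7 -0.2 -0.2 -0.2]
```

View pics/w11.png

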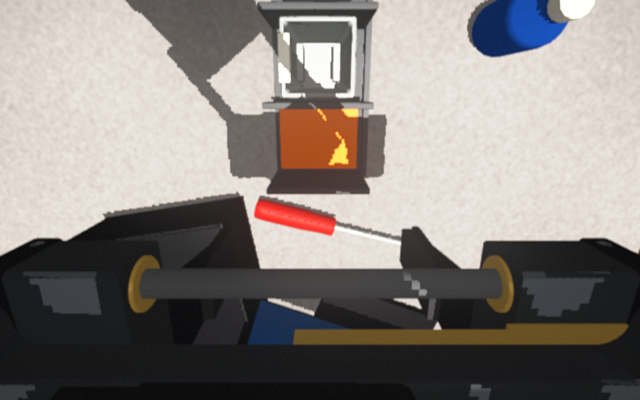

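Run:
```python
from h import *
D=np.load("w11.npz");st=dict(position=D["pos"],tcp_rot=D["R"]);p=D["p"];P=cloud("wrist",D["d"],st);x,y,z=P[...,0],P[...,1],P[...,2]
save(p,"pics/w11z.png",(240,0,400,210),3.5)
hsv=cv2.cvtColor(p,cv2.COLOR_RGB2HSV);u,v=np.meshgrid(np.arange(640),np.arange(400))
o=(hsv[...,0]<22)&(hsv[...,1]>140)&(v>95)&(v<172)&(u>270)&(u<365)&(hsv[...,2]>60)
vv,uu=np.nonzero(o);W=toplane("wrist",np.c_[uu,vv],.011,st)[:,:2]*1000;r=cv2.minAreaRect(W.astype(np.float32));print("plate",r,cv2.boxPoints(r).round(1).tolist())
m=(abs(z-.092)<.006)&(v<200)&(u>250)&(u<385)
n,l,s,c=cv2.connectedComponentsWithStats(m.astype(np.uint8))
for i in range(1,n):
    if s[i][4]<40: continue
    vv,uu=np.nonzero(l==i);W=toplane("wrist",np.c_[uu,vv],.092,st)[:,:2]*1000;r=cv2.minAreaRect(W.astype(np.float32));print(s[i],np.round(r[0],1),np.round(r[1],1),round(r[2],1),"ymin/max",W[:,1].min().round(1),W[:,1].max().round(1),"x",W[:,0].min().round(1),W[:,0].max().round(1))
```

```text
plate ((517.3309936523438, -408.626220703125), (89.96984100341797, 69.47779846191406), 2.250890016555786) [[471.0, -375.70001220703125], [473.70001220703125, -445.1000061035156], [563.5999755859375, -441.6000061035156], [560.9000244140625, -372.1000061035156]]
[ 257    1  121   10 1160] [ 512.4 -289.4] [98.8  6.6] 2.2 ymin/max -294.6 -284.2 x 463.1 561.9
[ 278   16   79   81 1635] [ 513.5 -329. ] [66.4 63.6] 2.2 ymin/max -362.0 -296.0 x 480.4 547.6
[262 102 112   7 780] [ 515.7 -368.5] [99.1  5.2] 2.2 ymin/max -372.9 -363.9 x 466.3 565.3
[266 186 104   8 722] [ 518.7 -446.8] [99.  7.] 2.3 ymin/max -452.2 -441.8 x 469.2 568.2
```

View pics/w11z.png

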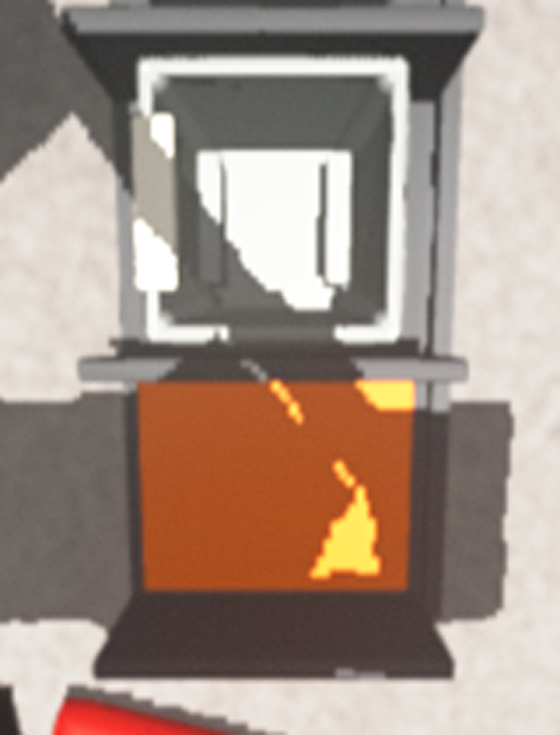

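```bash
python3 -m jog '0.005 -0.06 0 0 0 0 1; 0.01 -0.12 0 0 0 0 1; 0.02 -0.18 0 0 0 0 1; 0.03 -0.24 0 0 0 0 1; 0.04 -0.30 0 0 0 0 1; 0.044 -0.355 0 0 0 0 1; 0.044 -0.3725 0.022 0 0 0 1; 0.044 -0.3725 0.05 0 0 0 1'; python3 -m jog '0 0 0 0 0 0 1; 0 0 0.05 0 0 0 1; 0 0 0.10 0 0 0 1; 0 0 0.124 0 0 0 1; 0 0 0.131 0 0 0 1; 0 0 0.131 0 0 0 1'; python3 -c "
from h import *
p,d=capture('side');save(p,'pics/s10.png',(250,140,370,240),6)
p,d=capture('wrist');save(p,'pics/w12.png')
s=read_state();print(s['position'],s['opening'],s['force'],s['moment'])"
```

```text
time_s: 18.27
position: [0.55, -0.0618, 0.2009]
tcp_rot: [[0.999, 0.045, 0.002], [0.045, -0.999, -0.0], [0.002, 0.0, -1.0]]
force: [-0.0, -0.6, -1.3]
opening: 1.0
time_s: 19.02
position: [0.5511, -0.0658, 0.07]
tcp_rot: [[0.999, 0.04, 0.001], [0.04, -0.999, -0.0], [0.001, 0.0, -1.0]]
force: [1.2, -0.2, -0.6]
opening: 1.0
[ 0.5515602  -0.06598592  0.07062808] 0.9994605842801652 [-0.04030786  1.51442198  1.03125403] [-0.03854572 -0.1260339  -0.04952807]
```

View pics/w12.png

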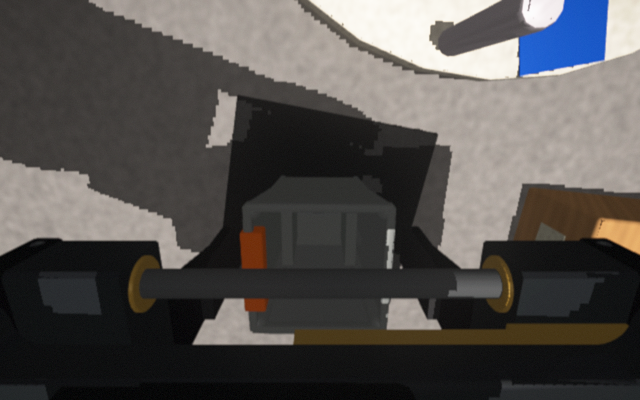

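View pics/s10.png

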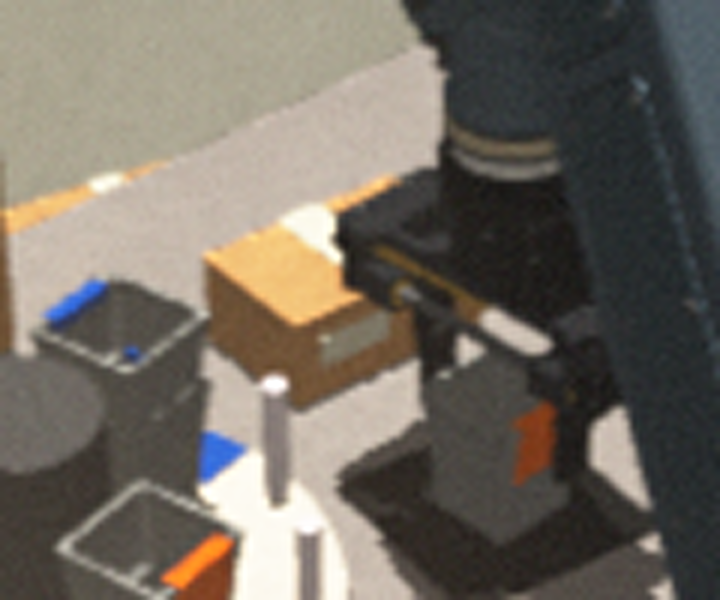

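```bash
python3 -m jog '0 0 0 0 0 0 0; 0 0 0 0 0 0 0; 0 0 0 0 0 0 0; 0 0 0 0 0 0 0; 0 0 -0.01 0 0 0 0; 0 0 -0.04 0 0 0 0; 0 0 -0.08 0 0 0 0; 0 0 -0.12 0 0 0 0'; python3 -c "
from h import *
p,d=capture('side');save(p,'pics/s11.png',(250,120,370,240),5)
p,d=capture('wrist');save(p,'pics/w13.png')
s=read_state();print(s['position'],s['opening'],s['force'],s['moment'])"
```

```text
time_s: 20.12
position: [0.55, -0.0656, 0.1903]
tcp_rot: [[0.999, 0.039, -0.001], [0.039, -0.999, 0.0], [-0.001, -0.0, -1.0]]
force: [0.6, -0.2, -0.6]
opening: 0.727
[ 0.55322838 -0.0665032   0.19372902] 0.7287864502121464 [ 1.21337007e+00 -2.81547801e-04 -7.31607201e-01] [-0.00017679 -0.1295543   0.00408115]
```

View pics/w13.png

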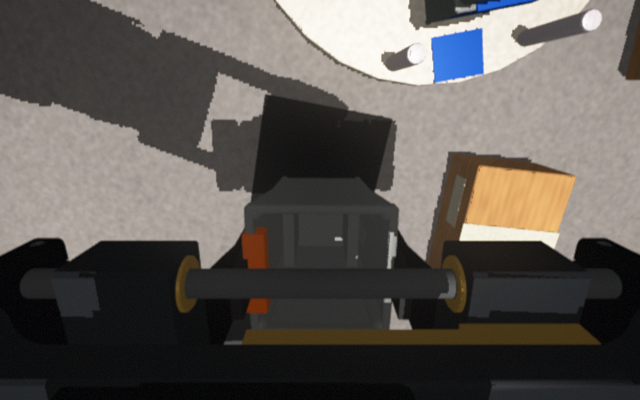

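View pics/s11.png

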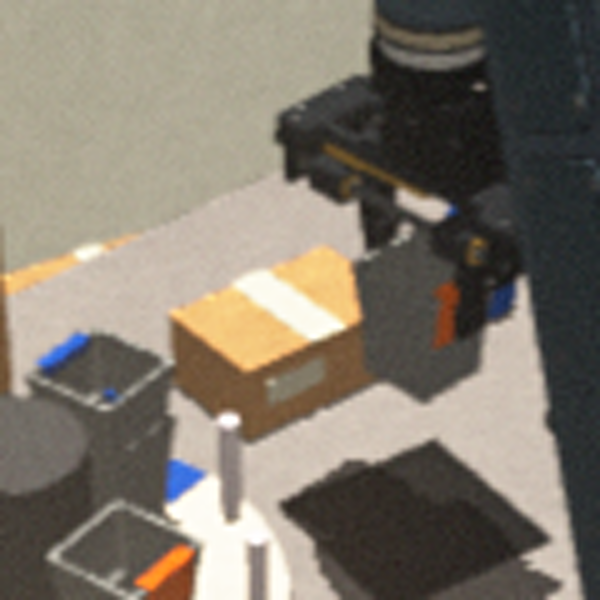

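```bash
python3 -m jog '-0.005 0.04 -0.03 0 0 0 0; -0.01 0.10 -0.03 0 0 0 0; -0.02 0.16 -0.03 0 0 0 0; -0.03 0.22 -0.03 0 0 0 0; -0.04 0.28 -0.03 0 0 0 0; -0.0466 0.325 -0.03 0 0 0 0; -0.0466 0.3422 -0.03 0 0 0 0; -0.0466 0.3422 -0.03 0 0 0 0'; python3 -m jog '0 0 0 0 0 0 0; 0 0 0.02 0 0 0 0; 0 0 0.02 0 0 0 0; 0 0 0.02 0 0 0 0';  python3 -c "
from h import *
p,d=capture('wrist');save(p,'pics/w14.png')
p,d=capture('top');save(p,'pics/t14.png',(350,160,510,280),4)
s=read_state();R=s['tcp_rot'];print(s['position'],R.round(4),s['opening'],s['force'],s['moment'],s['qvel'].round(2))"
```

```text
time_s: 21.22
position: [0.5169, -0.4096, 0.218]
tcp_rot: [[0.999, 0.038, -0.001], [0.038, -0.999, 0.002], [-0.001, -0.002, -1.0]]
force: [0.8, 0.4, -1.7]
opening: 0.729
time_s: 21.72
position: [0.5179, -0.4084, 0.1996]
tcp_rot: [[0.999, 0.041, 0.0], [0.041, -0.999, 0.0], [0.0, -0.0, -1.0]]
force: [-0.1, -0.0, -0.1]
opening: 0.728
[ 0.51793002 -0.40922708  0.19998759] [[ 0.9992  0.0403  0.001 ]
 [ 0.0403 -0.9992 -0.001 ]
 [ 0.001   0.001  -1.    ]] 0.7266877783487771 [ 0.31180115 -0.5624026  -0.72588775] [ 0.01963679 -0.15012576 -0.00873593] [-0.45 -0.05 -0.11  0.04 -0.09  0.04]
```

View pics/w14.png

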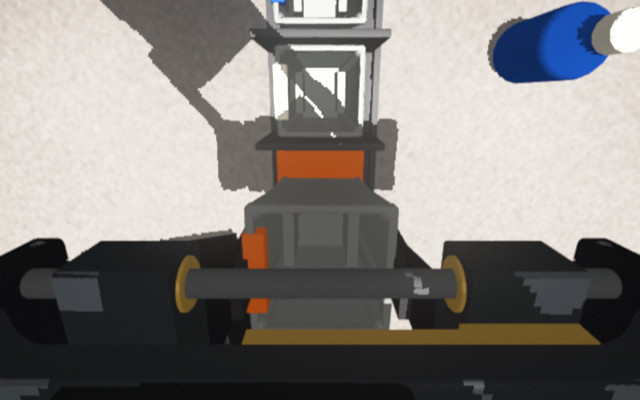

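View pics/t14.png

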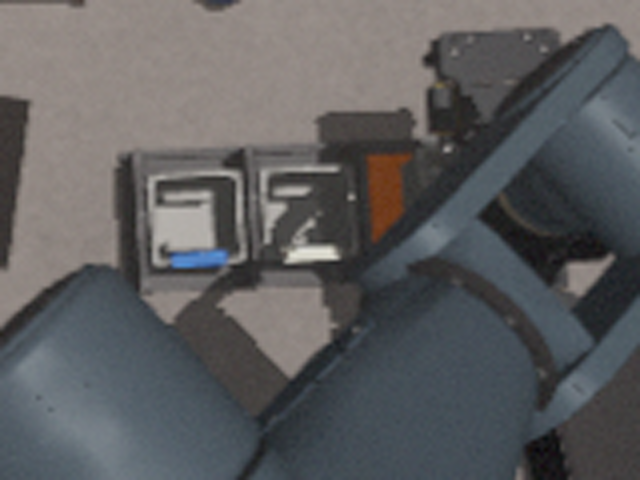

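```bash
python3 -m jog '0 0 0.03 0 0 0 0; 0 0 0.045 0 0 0 0; 0 0 0.06 0 0 0 0; 0 0 0.075 0 0 0 0; 0 0 0.09 0 0 0 0; 0 0 0.10 0 0 0 0; 0 0 0.108 0 0 0 0; 0 0 0.111 0 0 0 0'; python3 -c "
from h import *
p,d=capture('wrist');save(p,'pics/w15.png')
p,d=capture('side');save(p,'pics/s15.png',(340,120,460,240),5)
s=read_state();R=s['tcp_rot'];print(s['position'],s['opening'],s['force'],s['moment'],s['qvel'].round(2))"
```

```text
time_s: 22.82
position: [0.5172, -0.4095, 0.0875]
tcp_rot: [[0.999, 0.039, -0.0], [0.039, -0.999, 0.0], [-0.0, -0.0, -1.0]]
force: [0.3, 0.2, -1.1]
opening: 0.726
[ 0.5173416  -0.40951438  0.08790345] 0.7300518052238624 [-0.75916532  0.26932884 -0.52684416] [ 0.00043123 -0.11590268 -0.01076622] [ 0.08 -0.62 -0.47 -0.02  0.16  0.03]
```

View pics/w15.png

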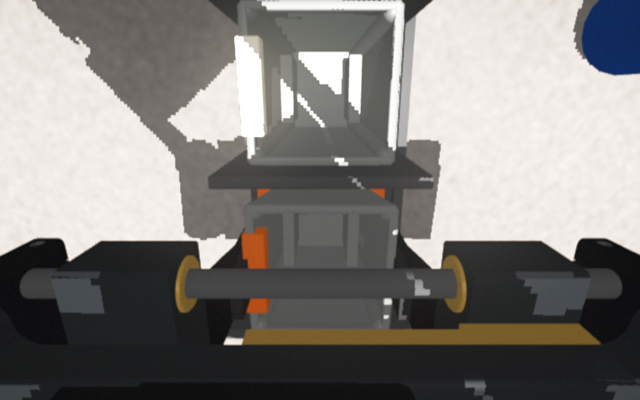

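```bash
python3 -m jog '0 0 0.004 0 0 0 0; 0 0 0.007 0 0 0 0; 0 0 0.009 0 0 0 0; 0 0 0.009 0 0 0 0; 0 0 0.009 0 0 0 0'
```

```text
time_s: 23.55
position: [0.5174, -0.4096, 0.0791]
tcp_rot: [[0.999, 0.039, 0.0], [0.039, -0.999, -0.0], [0.0, 0.0, -1.0]]
force: [0.1, -0.5, -2.3]
opening: 0.726
```

```bash
python3 -m jog '0 0 0.001 0 0 0 0; 0 0 0.002 0 0 0 0; 0 0 0.002 0 0 0 0; 0 0 0.002 0 0 0 0'
```

```text
time_s: 24.05
position: [0.5174, -0.4096, 0.0774]
tcp_rot: [[0.999, 0.039, 0.0], [0.039, -0.999, -0.0], [0.0, 0.0, -1.0]]
force: [-0.2, -0.3, 2.8]
opening: 0.729
```

```bash
python3 -m jog '0 0 0 0 0 0 1; 0 0 0 0 0 0 1; 0 0 0 0 0 0 1; 0 0 0 0 0 0 1; 0 0 -0.03 0 0 0 1; 0 0 -0.08 0 0 0 1; 0 0 -0.13 0 0 0 1; 0 0 -0.17 0 0 0 1'; python3 tub.py w16 .091 .5173 -.4085;  python3 -c "
from h import *
p,d=capture('side');save(p,'pics/s16.png',(150,100,470,300),2.5)"
```

```text
time_s: 25.05
position: [0.5176, -0.4098, 0.2494]
tcp_rot: [[0.999, 0.039, 0.001], [0.039, -0.999, -0.001], [0.001, 0.002, -1.0]]
force: [0.3, -0.1, -0.4]
opening: 0.997
n 3564 z med 0.0903342704274204
rim [ 516.7 -402.1] [94.4 96.5] 2.06
label 2816 [ 0.5306 -0.3867  0.3296]
TCP [ 0.5196 -0.4118  0.2531] yaw 2.27 q [-48.   32.3  76.    0.   71.  -50.3] F [0.7 0.1 0.9] 0.9962705426368555
rim-TCP in tool [-0.0025 -0.0098]
```

View pics/w16.png

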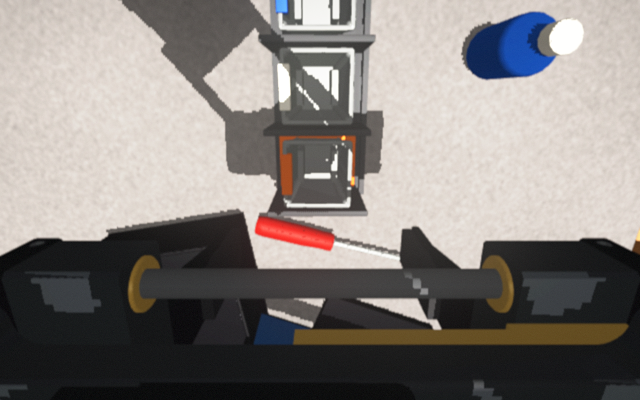

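View pics/s16.png

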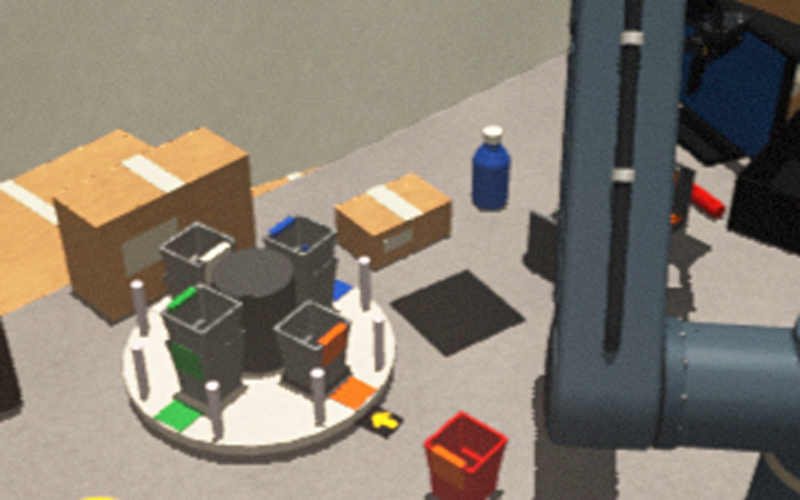

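Run:
```python
from h import *
D=np.load("w16.npz");st=dict(position=D["pos"],tcp_rot=D["R"]);p=D["p"];P=cloud("wrist",D["d"],st);x,y,z=P[...,0],P[...,1],P[...,2]
save(p,"pics/w16z.png",(250,100,390,230),5)
u,v=np.meshgrid(np.arange(640),np.arange(400))
m=(abs(z-.091)<.007)&(v<220)&(u>250)&(u<385)
n,l,s,c=cv2.connectedComponentsWithStats(m.astype(np.uint8),connectivity=4)
for i in range(1,n):
    if s[i][4]<60: continue
    vv,uu=np.nonzero(l==i);W=toplane("wrist",np.c_[uu,vv],.0915,st)[:,:2]*1000;r=cv2.minAreaRect(W.astype(np.float32));print(s[i],np.round(r[0],1),np.round(r[1],1),round(r[2],1))
p,d=capture("top");save(p,"pics/t16.png");P=cloud("top",d)
x,y,z=P[...,0],P[...,1],P[...,2];cx,cy=.638,.1897
m=(z>.085)&(z<.115)&(abs(np.hypot(x-cx,y-cy)-.15)<.018)
n,l,stt,ce=cv2.connectedComponentsWithStats(m.astype(np.uint8))
for i in range(1,n):
    q=np.median(P[l==i],0);print("post",stt[i][4],np.hypot(q[0]-cx,q[1]-cy).round(4),np.degrees(np.arctan2(q[1]-cy,q[0]-cx)).round(1))
```

```text
[276   0  80  30 787] [ 511.4 -271.4] [66.  21.7] 2.3
[ 258   34  118    9 1028] [ 512.7 -289.2] [99.5  6.2] 2.3
[ 278   47   77   77 1720] [ 513.4 -328.2] [66.5 64. ] 2.3
[263 128 108   8 846] [ 515.5 -367.8] [98.9  6.4] 2.2
[ 281  140   72   67 1493] [ 516.6 -408.1] [67.2 65.1] 2.1
[267 208 101   8 766] [ 518.8 -446.4] [99.5  7.4] 2.1
post 27 0.1489 -9.9
post 24 0.1497 35.3
post 23 0.1491 -55.1
post 29 0.149 79.8
post 23 0.1503 -100.0
post 28 0.1486 124.8
post 21 0.1498 -145.1
post 24 0.1497 170.1
```

View pics/w16z.png

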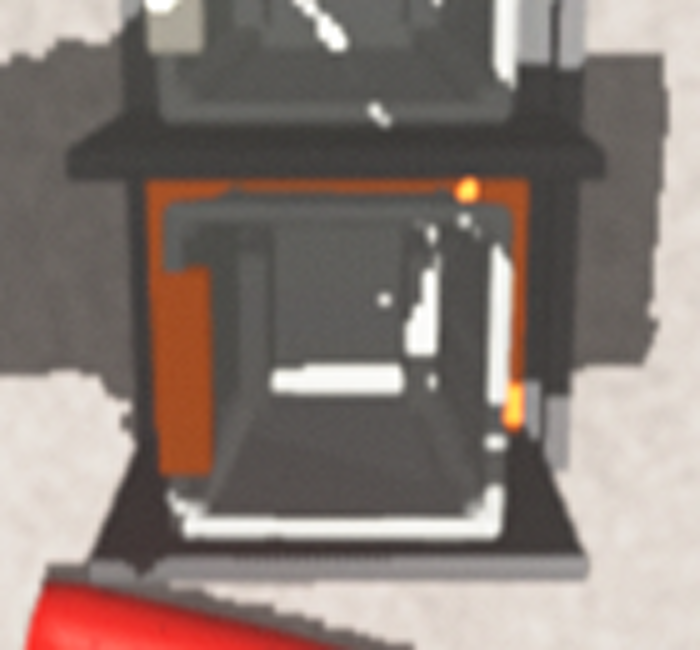

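View pics/t16.png

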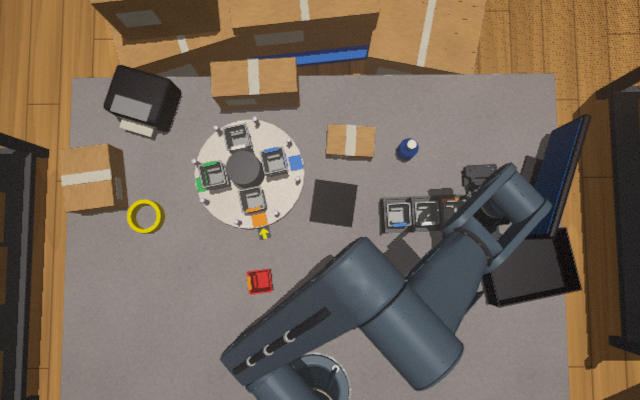

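```bash
python3 -c "
from rig import *
print(hand_in()); print(read_state()['time_s'])"
```

```text
the job is handed in; nothing more can be done
None
the job is handed in; nothing more can be done
```

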